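Lock the bayonet head on the torque test stand

TASK

Of the two bayonet heads on the upright torque stands, one is locked already; the other has sprung up, stands about 10 mm prouder and has its two pins in the open mouths of its collar. Take the raised head by its wing grip, push it straight down against its spring, give it a quarter turn clockwise (seen from above) to its stop and let it go so that it stays locked. Leave the locked head as it is; the spare head standing loose on the base plate is not needed.

Things in the scene. Friction and masses are not known exactly. Their poses are not given: they have to be found in the camera images.
- head_grip (a point): Raised head: point to grasp from above, on its turning axis (z, up). The wing grip is an aluminium bar 56 mm long (x), 16 thick (y), 36 tall on a drum 54 across, 36 tall; this point is 22 mm above the drum's top, 14 below the bar's top. Two steel pins stick out of the drum in line with the bar. Its stand: dark steel collar 72 across (rim 26 mm below the drum's top when raised), foot 100 mm square.
- head_press (a joint): How far that head is pushed down, m: 0 raised (start), 0.020 bottom. From 0.010 on, the pins are below the collar's rim and the head can turn; 0.015 is a good depth. Above that the slot mouths block turning beyond 8 degrees. Spring: about 3 N at the start, 10 N at the bottom. Let go when turned, it rises to 0.010, pins up against the rim, and stays.
- head_turn (a joint): Turn of that head, rad, growing clockwise seen from above: 0 with the pins in the middle of the slot mouths (starts within 0.1 of it), stop at 1.6 (locked). It turns easily, under 0.3 N m.
- mate_turn (a joint): Turn of the other, identical head, rad: starts locked at about 1.5 and has to stay so. The two stands change places from run to run, with centres at least 200 mm apart; its wing grip stands 10 mm lower than the raised one and lies across the line of its slot mouths.

How it is judged:
On the way:
1. the raised head is pushed down until its pins clear the rim, before it is turned (value of joint head_press above 0.0085 m and value of joint head_turn below 0.35 rad), for 0.05 s.
At the end, for the whole second after the job is handed in: The raised head is turned at least 75 degrees clockwise from its slot mouths and has been let go, its spring holding the pins up against the underside of the collar's rim (6 to 13.5 mm below its raised height); the other head is still locked (turned by more than 1.2 rad) (value of joint head_turn above 1.31 rad and value of joint head_press between 0.006 and 0.0135 m and value of joint mate_turn above 1.2 rad); the robot touches nothing.
It fails at once if the head that is already locked is turned back by more than about 15 degrees (value of joint mate_turn below 1.2 rad).
It also fails if it takes over 38 s, if anything falls off the work surface, if the arm or the gripper's body presses on something with over 40 N, if the wrist force passes 120 N, or if a joint passes its speed limit or range.

ROBOT

A 6-joint arm with a two-finger parallel gripper is mounted at the origin on the work surface. World frame = base frame: x ahead of the robot, y to its left, z up, the work surface at z = 0. Lengths are in m, angles in rad, forces in N, time in s.
With the tool pointing down it reaches from about 0.375 to 0.975 m from the base axis. Payload 3.8 kg.
Tool frame: the origin (TCP) lies midway between the tips of the shut fingers; the grasp point (between the pads) lies 19 mm behind it; z points along the fingers, y is the direction in which the jaws open and shut (so a half turn about z gives the same grasp; the last joint's range is limited). The gripper opens to 85 mm and grips with 20 to 120 N. Pads are 22 mm wide; open, the fingers measure 114 mm over their backs; the gripper's body (76 mm by 85 mm) begins 54 mm behind the grasp point. The pads swing forward as they close: fully open they stand 13 mm farther back than shut.
Start: joints at [-1.194, 0.264, 1.604, -0, 1.274, -0.037], TCP at [0.271, -0.618, 0.231] pointing down, gripper open.
Joint ranges: [-2.63, 2.63], [-0.94, 2.18], [0.31, 2.57], [-1.31, 4.45], [0, 2.66], [-2.55, 2.55]. Speed limits (rad/s): [2.57, 2.57, 3.14, 3.14, 3.14, 3.14].

INTERFACE

Orientations are given as a rotation vector (axis times angle).
In Python, from workcell import bot gives the robot as it stands.
- The arm moves only by the tool drive_tool, never from a script. Its argument "deltas" is a list of rows, each an object with "hand": the opening, from 0 (shut) to 1 (fully open); "offset": the shift along the world's x, y, z in cm, a list of three; "angular": the turn, a rotation vector about the world's x, y, z in degrees, a list of three. A call has 1 to 8 rows; each row is the pose to reach, as a shift and turn from the pose commanded when the call began; what a row does not reach only later rows make up. A row lasts 1/8 s, in which the tool goes at most 62.5 mm and 10.7 degrees, less where a joint would pass 70% of its speed; a pose out of reach is approached as far as the arm can. A call with a gripper value outside its range is refused whole. The fingers move at their own pace and stop on an object; "force" is the grip in N (left out, the last holds). Time passes only in rows, so rows that repeat a pose let the fingers close. It gives the time, the measured TCP pose, the force and the opening at its end, in the units of the state.
- bot.read_state(): the state, without advancing time (a new reading comes with each control period).
- bot.read_camera(name): name is "scene" or "top" or "wrist"; returns a dict with "frame" (384x512x3 uint8, blue, green, red), "mtx" (3x3 intrinsics, pixels), "R" (3x3) and "t" (3): a world point X has camera coordinates R X + t. Camera axes: x right, y down, z forward; pixel columns grow to the right and rows downward; lengths in m; the calibration is good to about 2 mm. The wrist camera is an equidistant fisheye: a pixel r from the principal point sees the ray r / f radians off the axis. A picture is of the moment at which its call begins. There is no depth.
- bot.finish_job(): hands the job in, once; it reports no verdict.
The state is a dict: "time": time; "q": joint angles; "joint_vel": joint speeds; "joint_torque": joint torques, N m; "tool_pos": TCP position; "tcp_rot": TCP orientation; "wrist_force": force on the tool from outside, world axes, zero at the start; "torque": the same for the moment, N m; "width": opening from 0.0 (shut) to 1.0 (fully open).
Only numpy, scipy, OpenCV 4.12 (cv2) and the standard library are available. Lean on these libraries where they do the work, as an engineer would, in place of code of your own. Each camera call takes 0.05 s, during which the arm holds its last target. There are 200 camera calls.

## Working session

There is one attempt and no reset: what is moved stays moved. The work goes in short steps, Python scripts to look and compute and a tool call to move; the robot and the scene stay as the last step left them, time stands still between calls to the robot, and variables do not carry over. Pictures are saved under pics/ and viewed, about 8 in all and at most 12, crops included, and the job is handed in when it is done.

Besides the shell and the picture viewer there is one more tool, called by a JSON object that holds its "op" and its "data". drive_tool: Moves the arm, as the interface text tells. Its arguments: {"type":"object","properties":{"deltas":{"type":"array"},"force":{"type":"number"}},"required":["deltas"]}

```bash
mkdir -p pics; cat > h.py <<'E'
import numpy as np, cv2
from workcell import bot
def ray(c,u,v):
    C=-c["R"].T@c["t"]; d=c["R"].T@np.linalg.inv(c["mtx"])@[u,v,1]; return C,d
def onz(c,u,v,z):
    C,d=ray(c,u,v); return C+d*(z-C[2])/d[2]
E
python3 - <<'E'
from h import *
import pickle
s=bot.read_state();print(s["time"],s["tool_pos"],s["tcp_rot"],s["width"])
for n in("scene","top"):
    c=bot.read_camera(n);pickle.dump(c,open(n+".pkl","wb"));cv2.imwrite(f"pics/{n}0.png",c["frame"]);print(n,c["mtx"],-c["R"].T@c["t"])
E
```

```text
0.0 [ 0.27110822 -0.61736268  0.22995939] [-3.07244394e+00 -6.44824859e-01  6.43754859e-04] 1.0005784892898466
scene [[354.46596107   0.         258.20005679]
 [  0.         354.46596107 201.85703088]
 [  0.           0.           1.        ]] [0.81508926 0.36873457 0.62455927]
top [[407.57236305   0.         257.98682044]
 [  0.         407.57236305 194.13951388]
 [  0.           0.           1.        ]] [ 0.48753715 -0.01948249  0.84417347]
```

View pics/top0.png

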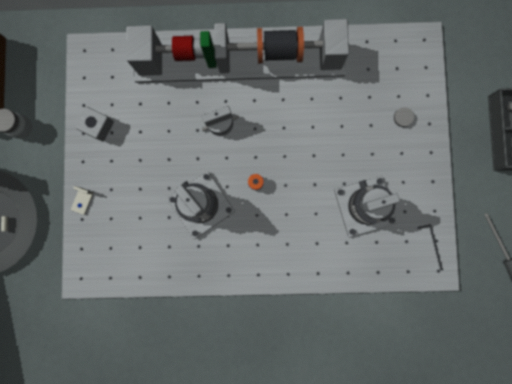

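View pics/scene0.png

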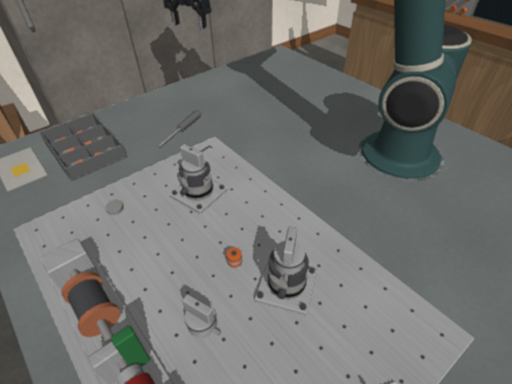

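The top view shows the stands at about (195,203) and (372,205), with the loose spare at (218,122). The scene view shows them at (288,270) and (195,178). I'll enlarge both stands in both views.

```bash
python3 - <<'E'
from h import *
import pickle
t=pickle.load(open("top.pkl","rb"));s=pickle.load(open("scene.pkl","rb"))
def cr(c,u,v,w,h,k):
    im=c["frame"][v:v+h,u:u+w]; im=cv2.resize(im,None,fx=k,fy=k,interpolation=cv2.INTER_CUBIC); im=cv2.convertScaleAbs(im,alpha=1.4,beta=15)
    for i in range(0,w,10): cv2.line(im,(i*k,0),(i*k,6 if i%50 else 14),(0,255,255),1)
    for i in range(0,h,10): cv2.line(im,(0,i*k),(6 if i%50 else 14,i*k),(0,255,255),1)
    return im
a=np.hstack([cr(t,160,165,80,60,5),cr(t,335,165,80,60,5)])
b=np.hstack([cr(s,250,220,80,60,5)[:300],cr(s,160,140,80,60,5)]) 
b=np.hstack([cr(s,248,222,100,75,4),cr(s,150,138,100,75,4)])
cv2.imwrite("pics/crops.png",np.vstack([a,b]))
E
```

```text
(no output)
```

View pics/crops.png

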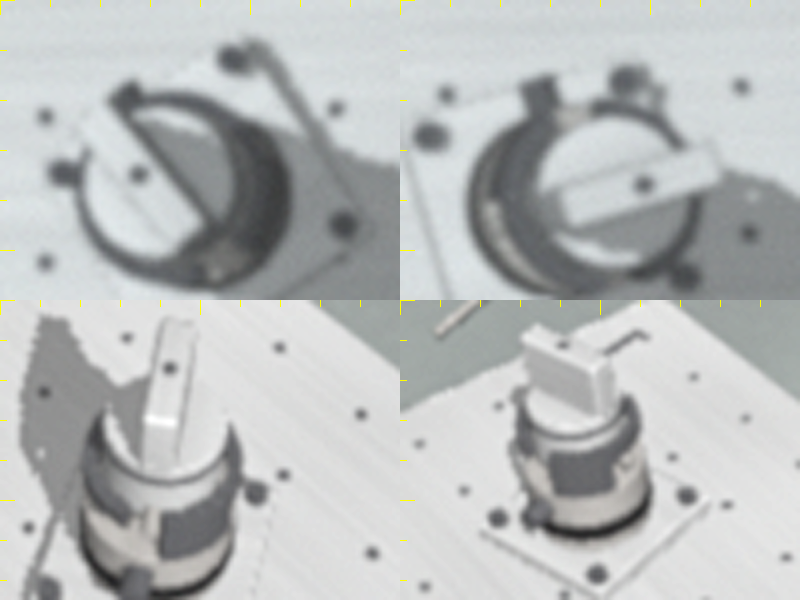

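```bash
python3 - <<'E'
from h import *
import pickle
t=pickle.load(open("top.pkl","rb"));s=pickle.load(open("scene.pkl","rb"))
def tri(p,q):
    C1,d1=ray(t,*p);C2,d2=ray(s,*q)
    d1/=np.linalg.norm(d1);d2/=np.linalg.norm(d2)
    k=np.linalg.lstsq(np.c_[d1,-d2],C2-C1,rcond=None)[0]
    a,b=C1+k[0]*d1,C2+k[1]*d2; return (a+b)/2,np.linalg.norm(a-b)
def T(x,y):return 160+x/5,165+y/5
A=tri(T(138,175),(248+169/4,222+68/4));B=tri((335+243/5,202),(150+163/4,138+45/4));print(A,B)
z=A[0][2]
# top face: scene end midpoints and top-view ones
for c,p,q in((t,T(102,117),T(186,240)),(s,(248+183/4,222+19/4),(248+160/4,222+117/4))):
    a,b=onz(c,*p,z),onz(c,*q,z); print(a,b,np.linalg.norm(a-b),np.degrees(np.arctan2(*(a-b)[1::-1])),(a+b)/2)
E
```

```text
(array([0.54097746, 0.11244705, 0.15679001]), np.float64(0.0007683798745301235)) (array([ 0.53032503, -0.22079733,  0.14658409]), np.float64(0.0006001955102494476))
[0.56078139 0.12485955 0.15679001] [0.51825742 0.09657369 0.15679001] 0.051072276286035063 33.63083771800505 [0.5395194  0.11071662 0.15679001]
[0.5182141  0.09642788 0.15679001] [0.56141961 0.12835392 0.15679001] 0.05372139144388963 -143.53802783761668 [0.53981686 0.1123909  0.15679001]
```

The stand at top (188,200) and scene (290,239) is the raised head: its bar top is at z=0.157, against 0.147 for the other. Its centre is about (0.5405, 0.112) and its bar lies at about 35°. The jaw yaw goes to 125° so joint 6 has room for the clockwise turn. I'll travel above it first.

{"op": "drive_tool", "data": {"deltas": [{"hand": 1, "offset": [1.35, 3.65, 0], "angular": [0, 0, 9.5]}, {"hand": 1, "offset": [2.7, 7.3, 0], "angular": [0, 0, 19]}, {"hand": 1, "offset": [4.05, 10.95, 0], "angular": [0, 0, 28.5]}, {"hand": 1, "offset": [5.4, 14.6, 0], "angular": [0, 0, 38]}, {"hand": 1, "offset": [6.75, 18.25, 0], "angular": [0, 0, 47.5]}, {"hand": 1, "offset": [8.1, 21.9, 0], "angular": [0, 0, 57]}, {"hand": 1, "offset": [9.45, 25.55, 0], "angular": [0, 0, 66.5]}, {"hand": 1, "offset": [10.8, 29.2, 0], "angular": [0, 0, 76]}], "force": 60}}

```text
time: 1.1
tool_pos: [0.3794, -0.3245, 0.2308]
tcp_rot: [-2.019, -2.406, -0.0]
wrist_force: [0.8, 0.7, -0.5]
width: 0.999
```

{"op": "drive_tool", "data": {"deltas": [{"hand": 1, "offset": [1.35, 3.65, 0], "angular": [0, 0, 9.5]}, {"hand": 1, "offset": [2.7, 7.3, 0], "angular": [0, 0, 19]}, {"hand": 1, "offset": [4.05, 10.95, 0], "angular": [0, 0, 28.5]}, {"hand": 1, "offset": [5.4, 14.6, 0], "angular": [0, 0, 38]}, {"hand": 1, "offset": [6.75, 18.25, 0], "angular": [0, 0, 47.5]}, {"hand": 1, "offset": [8.1, 21.9, 0], "angular": [0, 0, 57]}, {"hand": 1, "offset": [9.45, 25.55, 0], "angular": [0, 0, 66.5]}, {"hand": 1, "offset": [10.8, 29.2, 0], "angular": [0, 0, 76]}]}}

```text
time: 2.1
tool_pos: [0.4873, -0.0327, 0.2309]
tcp_rot: [-0.109, -3.139, 0.0]
wrist_force: [-0.2, -0.9, 1.3]
width: 0.999
```

{"op": "drive_tool", "data": {"deltas": [{"hand": 1, "offset": [1.35, 3.65, 0], "angular": [0, 0, 9.5]}, {"hand": 1, "offset": [2.7, 7.3, 0], "angular": [0, 0, 19]}, {"hand": 1, "offset": [4.05, 10.95, 0], "angular": [0, 0, 28.5]}, {"hand": 1, "offset": [5.35, 14.6, 0], "angular": [0, 0, 39.3]}, {"hand": 1, "offset": [5.35, 14.6, 0], "angular": [0, 0, 39.3]}, {"hand": 1, "offset": [5.35, 14.6, 0], "angular": [0, 0, 39.3]}]}}

```text
time: 2.85
tool_pos: [0.5403, 0.1116, 0.2307]
tcp_rot: [0.943, -2.995, 0.0]
wrist_force: [0.4, -0.5, 0.2]
width: 1.003
```

```bash
python3 - <<'E'
from h import *
import pickle
s=bot.read_state();print(s["time"],s["tool_pos"],s["tcp_rot"],s["q"])
c=bot.read_camera("wrist");pickle.dump(c,open("w.pkl","wb"))
f,cx,cy=c["mtx"][0,0],c["mtx"][0,2],c["mtx"][1,2]
def proj(X):
    p=c["R"]@X+c["t"];th=np.arctan2(np.hypot(p[0],p[1]),p[2]);r=f*th/np.hypot(p[0],p[1]);return np.array([cx+r*p[0],cy+r*p[1]])
im=cv2.resize(c["frame"],None,fx=1.5,fy=1.5,interpolation=cv2.INTER_CUBIC);im=cv2.convertScaleAbs(im,alpha=1.3,beta=10)
a=np.radians(35);u=np.array([np.cos(a),np.sin(a),0]);v=np.array([-u[1],u[0],0]);C=np.array([.5405,.112,.157])
P=np.array([proj(C+i*.028*u+j*.008*v) for i,j in((1,1),(1,-1),(-1,-1),(-1,1))]);print(P)
cv2.polylines(im,[(P*1.5).astype(int)],True,(0,0,255),1)
cv2.imwrite("pics/w1.png",im)
E
```

```text
2.85 [0.5403251  0.11163174 0.23067131] [ 9.43061282e-01 -2.99509696e+00  4.82995060e-04] [ 1.58921862e-01  3.24740171e-02  1.86899793e+00 -5.57595941e-04
  1.24159326e+00 -2.02177595e+00]
[[263.42929121 232.46219784]
 [243.44573073 232.48029045]
 [242.73796261 163.45044754]
 [264.23036444 163.44424066]]
```

View pics/w1.png

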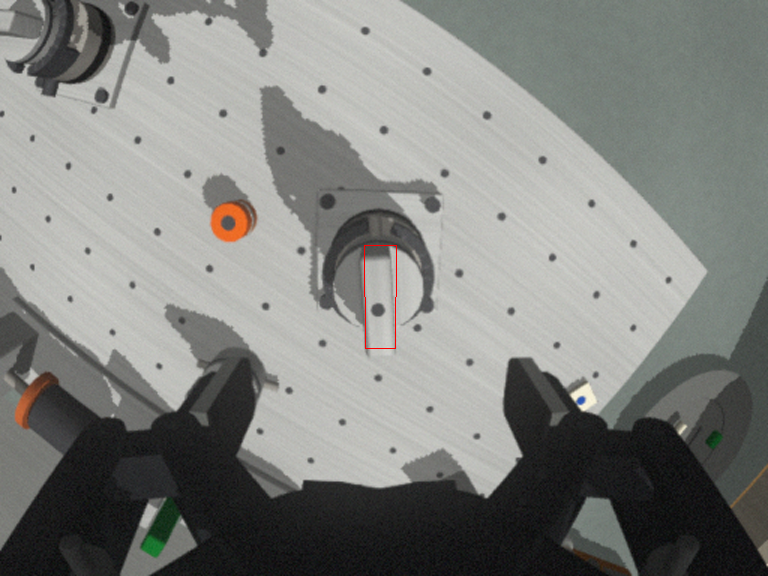

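```bash
python3 - <<'E'
from h import *
import pickle
c=pickle.load(open("w.pkl","rb"));print(-c["R"].T@c["t"],c["R"][2],c["mtx"][0,0])
im=c["frame"][130:250,200:300];im=cv2.resize(im,None,fx=5,fy=5,interpolation=cv2.INTER_CUBIC);im=cv2.convertScaleAbs(im,alpha=1.3,beta=0)
for i in range(0,120,10):cv2.line(im,(0,i*5),(8,i*5),(0,255,255),1);cv2.line(im,(i*5,0),(i*5,8),(0,255,255),1)
cv2.imwrite("pics/w1c.png",im)
E
```

```text
[0.48311771 0.07072574 0.37439802] [ 0.23044374  0.16164441 -0.95956593] 297.3186396354542
```

View pics/w1c.png

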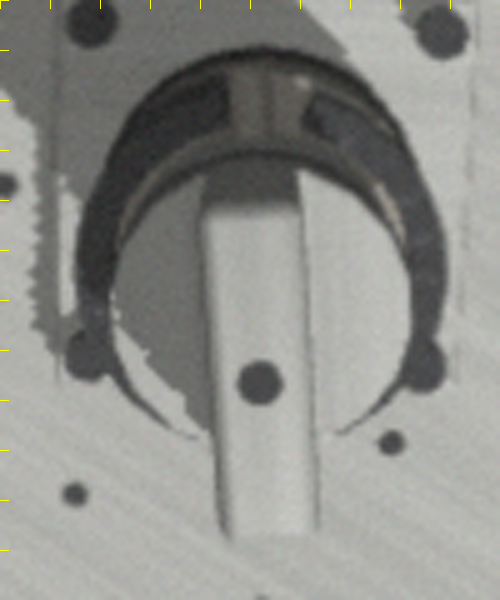

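```bash
python3 - <<'E'
from h import *
import pickle
c=pickle.load(open("w.pkl","rb"));M=c["mtx"]
def bp(x,y,z=.157):
    d=np.array([200+x/5-M[0,2],130+y/5-M[1,2]])/M[0,0];th=np.hypot(*d)
    r=c["R"].T@np.r_[d/max(th,1e-9)*np.sin(th),np.cos(th)];C=-c["R"].T@c["t"];return C+r*(z-C[2])/r[2]
n=bp(252,208);f=bp(270,535);h=bp(260,383)
print(n,f,h,(n+f)/2,np.linalg.norm(f-n),np.degrees(np.arctan2(*(f-n)[1::-1])))
for y in(210,535):print(np.linalg.norm(bp(203,y)-bp(300,y)))
E
```

```text
[0.52399423 0.09762436 0.157     ] [0.56645833 0.13073241 0.157     ] [0.54605228 0.11450552 0.157     ] [0.54522628 0.11417838 0.157     ] 0.053845545041996914 37.94252549327969
0.014540388237081103
0.015631076294924
```

The wrist crop shows the bar's top face from (252,208) to (270,535), with its hole at (260,383). Wrist view: centre (0.5455, 0.114), bar at 38°. That is about 5 mm along the bar from the other views, so I take a blend of (0.5425, 0.113) and 37°. I'll descend, grip and use the forces to correct.

{"op": "drive_tool", "data": {"deltas": [{"hand": 1, "offset": [0.2, 0.15, -2.5], "angular": [0, 0, 2]}, {"hand": 1, "offset": [0.2, 0.15, -5], "angular": [0, 0, 2]}, {"hand": 1, "offset": [0.2, 0.15, -7.5], "angular": [0, 0, 2]}, {"hand": 1, "offset": [0.2, 0.15, -9.5], "angular": [0, 0, 2]}, {"hand": 1, "offset": [0.2, 0.15, -10.4], "angular": [0, 0, 2]}, {"hand": 1, "offset": [0.2, 0.15, -10.4], "angular": [0, 0, 2]}]}}

```text
time: 3.65
tool_pos: [0.5424, 0.1127, 0.1269]
tcp_rot: [0.995, -2.979, -0.0]
wrist_force: [-0.3, -0.4, -0.7]
width: 1.0
```

{"op": "drive_tool", "data": {"deltas": [{"hand": 0.1, "offset": [0, 0, 0], "angular": [0, 0, 0]}, {"hand": 0.1, "offset": [0, 0, 0], "angular": [0, 0, 0]}, {"hand": 0.1, "offset": [0, 0, 0], "angular": [0, 0, 0]}, {"hand": 0.1, "offset": [0, 0, 0], "angular": [0, 0, 0]}, {"hand": 0.1, "offset": [0, 0, 0], "angular": [0, 0, 0]}, {"hand": 0.1, "offset": [0, 0, 0], "angular": [0, 0, 0]}, {"hand": 0.1, "offset": [0, 0, 0], "angular": [0, 0, 0]}, {"hand": 0.1, "offset": [0, 0, 0], "angular": [0, 0, 0]}], "force": 50}}

```text
time: 4.65
tool_pos: [0.5434, 0.1133, 0.1276]
tcp_rot: [-0.997, 2.978, -0.001]
wrist_force: [1.3, -2.8, 2.5]
width: 0.175
```

```bash
python3 - <<'E'
from h import *
s=bot.read_state();print({k:np.round(s[k],4) for k in("time","tool_pos","tcp_rot","wrist_force","torque","width","q")})
E
```

```text
{'time': np.float64(4.65), 'tool_pos': array([0.5434, 0.1133, 0.1276]), 'tcp_rot': array([-9.9680e-01,  2.9784e+00, -9.0000e-04]), 'wrist_force': array([ 1.3393, -2.8467,  2.4657]), 'torque': array([-0.5171, -0.2002, -0.06  ]), 'width': np.float64(0.1754), 'q': array([ 1.6090e-01,  1.2650e-01,  1.9682e+00, -5.0000e-04,  1.0460e+00,
       -2.0556e+00])}
```

Gripped at about 15–16 mm with small side forces. Next I push down 15 mm.

{"op": "drive_tool", "data": {"deltas": [{"hand": 0.1, "offset": [0, 0, -0.5], "angular": [0, 0, 0]}, {"hand": 0.1, "offset": [0, 0, -1.0], "angular": [0, 0, 0]}, {"hand": 0.1, "offset": [0, 0, -1.5], "angular": [0, 0, 0]}, {"hand": 0.1, "offset": [0, 0, -1.5], "angular": [0, 0, 0]}, {"hand": 0.1, "offset": [0, 0, -1.5], "angular": [0, 0, 0]}]}}

```text
time: 5.28
tool_pos: [0.5434, 0.1133, 0.1128]
tcp_rot: [-0.997, 2.978, -0.001]
wrist_force: [-0.7, -3.7, 8.5]
width: 0.177
```

The 8.5 N at 14.8 mm matches the spring. I start the turn clockwise.

{"op": "drive_tool", "data": {"deltas": [{"hand": 0.1, "offset": [0, 0, 0], "angular": [0, 0, -7]}, {"hand": 0.1, "offset": [0, 0, 0], "angular": [0, 0, -14]}, {"hand": 0.1, "offset": [0, 0, 0], "angular": [0, 0, -21]}, {"hand": 0.1, "offset": [0, 0, 0], "angular": [0, 0, -28]}, {"hand": 0.1, "offset": [0, 0, 0], "angular": [0, 0, -28]}]}}

```text
time: 5.9
tool_pos: [0.5435, 0.1133, 0.1129]
tcp_rot: [-0.245, 3.131, -0.001]
wrist_force: [-0.5, -4.3, 7.0]
width: 0.175
```

```bash
python3 - <<'E'
from h import *
s=bot.read_state();print({k:np.round(s[k],4) for k in("time","tool_pos","tcp_rot","wrist_force","torque","width")})
E
```

```text
{'time': np.float64(5.9), 'tool_pos': array([0.5435, 0.1133, 0.1129]), 'tcp_rot': array([-2.4530e-01,  3.1308e+00, -7.0000e-04]), 'wrist_force': array([-0.5456, -4.3238,  7.0271]), 'torque': array([-0.6981,  0.0243, -0.0133]), 'width': np.float64(0.1755)}
```

{"op": "drive_tool", "data": {"deltas": [{"hand": 0.1, "offset": [0, 0, 0], "angular": [0, 0, -8]}, {"hand": 0.1, "offset": [0, 0, 0], "angular": [0, 0, -16]}, {"hand": 0.1, "offset": [0, 0, 0], "angular": [0, 0, -24]}, {"hand": 0.1, "offset": [0, 0, 0], "angular": [0, 0, -32]}, {"hand": 0.1, "offset": [0, 0, 0], "angular": [0, 0, -40]}, {"hand": 0.1, "offset": [0, 0, 0], "angular": [0, 0, -48]}, {"hand": 0.1, "offset": [0, 0, 0], "angular": [0, 0, -54]}, {"hand": 0.1, "offset": [0, 0, 0], "angular": [0, 0, -54]}]}}

```text
time: 6.9
tool_pos: [0.5435, 0.1131, 0.1128]
tcp_rot: [1.202, 2.901, -0.0]
wrist_force: [-0.2, -4.4, 7.4]
width: 0.18
```

{"op": "drive_tool", "data": {"deltas": [{"hand": 0.1, "offset": [0, 0, 0], "angular": [0, 0, -3]}, {"hand": 0.1, "offset": [0, 0, 0], "angular": [0, 0, -6]}, {"hand": 0.1, "offset": [0, 0, 0], "angular": [0, 0, -6]}]}}

```text
time: 7.28
tool_pos: [0.5435, 0.113, 0.1128]
tcp_rot: [1.352, 2.834, -0.0]
wrist_force: [0.5, -4.5, 7.2]
width: 0.176
```

```bash
python3 - <<'E'
from h import *
s=bot.read_state();print({k:np.round(s[k],4) for k in("time","tool_pos","tcp_rot","wrist_force","torque","width")})
E
```

```text
{'time': np.float64(7.275), 'tool_pos': array([0.5435, 0.113 , 0.1128]), 'tcp_rot': array([ 1.3520e+00,  2.8343e+00, -3.0000e-04]), 'wrist_force': array([ 0.5251, -4.5093,  7.1634]), 'torque': array([-0.8761, -0.0453, -0.0835]), 'width': np.float64(0.176)}
```

I've turned 88° and feel no stop torque yet. I'll add a little more, ease up 4.5 mm so the pins meet the rim, and open.

{"op": "drive_tool", "data": {"deltas": [{"hand": 0.1, "offset": [0, 0, 0], "angular": [0, 0, -2]}, {"hand": 0.1, "offset": [0, 0, 0], "angular": [0, 0, -3]}, {"hand": 0.1, "offset": [0, 0, 0.2], "angular": [0, 0, -3]}, {"hand": 0.1, "offset": [0, 0, 0.45], "angular": [0, 0, -3]}, {"hand": 0.1, "offset": [0, 0, 0.45], "angular": [0, 0, -3]}]}}

```text
time: 7.9
tool_pos: [0.5435, 0.113, 0.1173]
tcp_rot: [1.425, 2.798, -0.0]
wrist_force: [1.1, -5.1, 6.0]
width: 0.176
```

{"op": "drive_tool", "data": {"deltas": [{"hand": 1, "offset": [0, 0, 0], "angular": [0, 0, 0]}, {"hand": 1, "offset": [0, 0, 0], "angular": [0, 0, 0]}, {"hand": 1, "offset": [0, 0, 0], "angular": [0, 0, 0]}, {"hand": 1, "offset": [0, 0, 0], "angular": [0, 0, 0]}, {"hand": 1, "offset": [0, 0, 0], "angular": [0, 0, 0]}, {"hand": 1, "offset": [0, 0, 0], "angular": [0, 0, 0]}]}}

```text
time: 8.65
tool_pos: [0.543, 0.1135, 0.1168]
tcp_rot: [1.426, 2.799, 0.0]
wrist_force: [0.4, -0.2, 0.2]
width: 0.999
```

{"op": "drive_tool", "data": {"deltas": [{"hand": 1, "offset": [0, 0, 2], "angular": [0, 0, 0]}, {"hand": 1, "offset": [0, 0, 5], "angular": [0, 0, 0]}, {"hand": 1, "offset": [0, 0, 8], "angular": [0, 0, 0]}, {"hand": 1, "offset": [0, 0, 11], "angular": [0, 0, 0]}, {"hand": 1, "offset": [-3, -5, 14], "angular": [0, 0, 0]}, {"hand": 1, "offset": [-5, -10, 14], "angular": [0, 0, 0]}, {"hand": 1, "offset": [-5, -15, 14], "angular": [0, 0, 0]}, {"hand": 1, "offset": [-5, -15, 14], "angular": [0, 0, 0]}]}}

```text
time: 9.65
tool_pos: [0.4927, -0.0393, 0.2573]
tcp_rot: [1.432, 2.795, -0.001]
wrist_force: [0.1, 1.3, -0.1]
width: 1.002
```

```bash
python3 - <<'E'
from h import *
s=bot.read_state();print({k:np.round(s[k],4) for k in("time","tool_pos","wrist_force","width")})
t=bot.read_camera("top");s=bot.read_camera("scene")
f=lambda c,u,v,k,w,h:cv2.convertScaleAbs(cv2.resize(c["frame"][v:v+h,u:u+w],None,fx=k,fy=k,interpolation=cv2.INTER_CUBIC),alpha=1.4,beta=15)
a=np.hstack([f(t,160,165,5,80,60),f(t,335,165,5,80,60)]);b=np.hstack([f(s,248,222,4,100,75),f(s,150,138,4,100,75)])
import pickle;pickle.dump((t,s),open("end.pkl","wb"))
cv2.imwrite("pics/end.png",np.vstack([a,b]))
E
```

```text
{'time': np.float64(9.65), 'tool_pos': array([ 0.4927, -0.0393,  0.2573]), 'wrist_force': array([ 0.1054,  1.2739, -0.0702]), 'width': np.float64(1.0022)}
```

View pics/end.png

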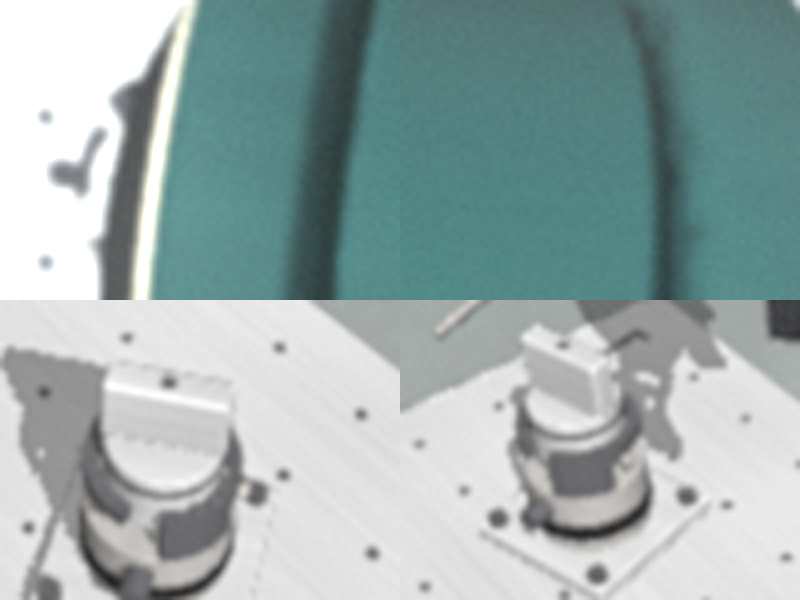

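In the scene crop the head's bar now lies across its mouths and its hole has dropped from (169,68) to (169,82). The other head looks unchanged. I'll check the height and angle with numbers, then hand in.

```bash
python3 - <<'E'
from h import *
import pickle
t,s=pickle.load(open("end.pkl","rb"))
# drop: height on old vertical axis that projects to the hole row
for z in(.157,.152,.147,.142):
    p=s["R"]@[.5415,.1125,z]+s["t"];p=s["mtx"]@p/p[2];print(z,p[:2],"hole",248+169/4,222+82/4)
a,b=[onz(s,248+x/4,222+y/4,.147) for x,y in((107,72),(231,89))];print((a+b)/2,np.degrees(np.arctan2(*(a-b)[1::-1])))
print(bot.finish_job())
E
```

```text
0.157 [290.28021293 239.0938177 ] hole 290.25 242.5
0.152 [290.12550654 240.95253394] hole 290.25 242.5
0.147 [289.97263614 242.78919158] hole 290.25 242.5
0.142 [289.82156926 244.60418099] hole 290.25 242.5
[0.54026974 0.11164382 0.147     ] -50.00089059524915
the job is handed in; nothing more can be done
None
```

I gripped the raised head by its wing grip, pushed it down about 15 mm and turned it about 91° clockwise. I then eased it up 4.5 mm, released it, backed the arm off and handed the job in at about 10 s. `finish_job()` gave no verdict.

**Last checks on the raised head:**
- **Push:** the wrist force was 8.5 N at 14.8 mm, which fits the spring.
- **Height:** after release the bar's top is at about z = 0.148, down from 0.157. That is about 9–10 mm below its raised height, so its pins should be up against the rim.
- **Turn:** the bar went from about 36° to −50° in the camera image, roughly 86° ± a few. That is a little less than the 91° the tool turned, but above the 75° needed. I felt no clear stop torque up to 88°, and did not read it over the last 3°, so the head may sit slightly short of its stop.

**Other checks:**
- **Locked head:** it looks unchanged in the scene camera. The arm hid both heads from the top camera, so this is from one view only.
- **Arm:** the gripper is open and clear of everything; the wrist force reads about 1 N.
- **Disagreement:** before the grasp, the wrist camera put the head about 5 mm from where the top and scene cameras did. I aimed between them, and side forces stayed at about 5 N or less.

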